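# Lock the inked plate in its cam clamp

### The arm

A 6-joint arm with a two-finger parallel gripper is mounted at the origin on the work surface. World frame = base frame: x ahead of the robot, y to its left, z up, the work surface at z = 0. Lengths are in m, angles in rad, forces in N, time in s.
With the tool pointing down it reaches from about 0.25 to 0.725 m from the base axis. Payload 9.7 kg.
Tool frame: the origin (TCP) lies midway between the tips of the shut fingers; the grasp point (between the pads) lies grasp_offset behind it (grasp_offset is the distance from the TCP to the grasp point, in m); z points along the fingers, y is the direction in which the jaws open and shut (so a half turn about z gives the same grasp; the last joint's range is limited). The gripper opens to 85 mm and grips with 20 to 120 N. Pads are 22 mm wide; open, the fingers measure 114 mm over their backs; the gripper's body (76 mm by 85 mm) begins 54 mm behind the grasp point. The pads swing forward as they close: fully open they stand 13 mm farther back than shut.
Start: joints at [-1.131, 0.087, 0.176, 1.66, 0, 1.571], TCP at [0.234, -0.498, 0.231] pointing down, gripper open.
Joint ranges: [-3.13, 3.13], [-0.85, 1.81], [-1.15, 1.24], [-2.2, 2.28], [-1.44, 1.52], [-3.14, 3.14]. Speed limits (rad/s): [2.22, 2.22, 2.57, 3.14, 3.14, 3.14].

### API

Orientations are given as a unit quaternion [x, y, z, w].
In Python, from workcell import * gives the robot as it stands. The module is installed in compiled form; this text tells all that it offers.
- The arm moves only by the tool arm_command, never from a script. Its argument "commands" is a list that holds one entry, the list of rows, each a list of 4 numbers: the shift along the tool's x, y, z in m, then the turn about the tool's z in degrees. A call has 1 to 20 rows; each row is the pose to reach, as a shift and turn from the pose measured when the call began, along the tool's axes at that moment; what a row does not reach only later rows make up. A row lasts 1/10 s, in which the tool goes at most 50 mm and 8.59 degrees, less where a joint would pass 70% of its speed; a pose out of reach is approached as far as the arm can. A call with a gripper value outside its range is refused whole. "claw" is the opening, from 0 (shut) to 1 (fully open), set as the call begins (left out, the last holds). The fingers move at their own pace and stop on an object; "force" is the grip in N (left out, the last holds). Time passes only in rows, so rows that repeat a pose let the fingers close. It gives the time, the measured TCP pose, the force and the opening at its end, in the units of the state.
- sense(): the state, without advancing time (a new reading comes with each control period).
- read_camera(name): name is "side" or "top"; returns (picture, depth): 420x560x3 uint8, red, green, blue; 420x560 float32, m along the optical axis (not along the pixel's ray), 0 where there is no reading.
- calibration(name): a dict with "fx", "fy", "cx", "cy" (pixels), "distortion" ([k1, k2, p1, p2, k3] as OpenCV has them; the pictures are not rectified), "extrinsics" (4x4, takes a point from camera to world coordinates). Camera axes: x right, y down, z forward; pixel columns grow to the right and rows downward; lengths in m; the calibration is good to about 2 mm. A picture is of the moment at which its call begins. calibration takes no time and is no camera call.
- close_job(): hands the job in, once; it reports no verdict.
The state is a dict: "time": time; "joint_pos": joint angles; "joint_velocities": joint speeds; "joint_torque": joint torques, N m; "position": TCP position; "orientation": TCP orientation; "wrist_force": force on the tool from outside, world axes, zero at the start; "torque": the same for the moment, N m; "gripper_width": finger opening in m.
Only numpy, scipy, OpenCV 4.12 (cv2) and the standard library are available. Lean on these libraries where they do the work, as an engineer would, in place of code of your own. Each camera call takes 0.05 s, during which the arm holds its last target. There are 200 camera calls.

### The job

Two plate clamps stand on the printmaking bench. Clamp the black inked plate: turn the red cam handle of its clamp a quarter turn clockwise, as far as it goes, so that the jaw draws the plate tight against the fence, then let go. Leave the other clamp, with the copper plate, loose as it is.

Things in the scene. Friction and masses are not known exactly. Their poses are not given: they have to be found in the camera images.
- black_cam (a joint): Cam of the clamp that holds the black plate: its turn about a vertical axis in rad, growing clockwise seen from above; 0 is fully loose, 1.571 is the hard stop, fully locked. It starts between 0 and 0.25. Turning takes at most about 0.4 N m; it stays where it is left.
- black_cam_grip (a point): Middle of that cam's red bar handle, on the vertical turning axis, 62 mm above the bench; turns with the cam. Bar: 64 mm long along this point's y, 14 mm wide along its x (grip across this), top 13 mm above the point, underside 15 mm below. Loose: bar across the clamp; locked: in line, towards the plate. The rest of the clamp is under 35 mm high, bar the 18 mm thick shaft; its board is fixed.
- black_plate: The black inked printing plate on its wood block, 80 x 100 x 20 mm (x, y, z), origin at its centre, lying loose on the 12 mm thick board of its clamp between the rubber-faced jaw (nearer the cam) and the aluminium fence (far side). Starts 2 to 8 mm short of the fence; pushed home by the jaw, its centre is 140 mm from the cam's axis.
- copper_cam (a joint): Cam of the other, identical clamp, which holds the bare copper plate: same meaning of the values; it starts between 0 and 0.25 and must stay loose.
There are look-alikes about, which are no part of the job. Leave any green, purple or white look-alike of the black_plate alone.

How it is judged:
At the end, for the whole second after the job is handed in: The black plate's cam is within about 11 degrees of its locked stop (beyond 1.38 rad), the plate flat and at rest, home against the fence (within 1.5 mm) and squeezed (contact forces over 8 N in all); the copper plate's cam is still loose (below 0.45 rad) (value of joint black_cam above 1.38 rad and horizontal distance between black_cam_grip and black_plate between 0.1385 and 0.143 m and contact force between black_plate and anything else above 8 N and angle between black_plate's own z axis and vertical below 0.05 rad and linear speed of black_plate below 0.01 m/s and value of joint copper_cam below 0.45 rad); the robot touches nothing.
It fails at once if the copper plate's cam is turned towards lock (value of joint copper_cam above 0.6 rad).
It also fails if it takes over 30 s, if anything falls off the work surface, if the arm or the gripper's body presses on something with over 40 N, if the wrist force passes 120 N, or if a joint passes its speed limit or range.

## Working session

There is one attempt and no reset: what is moved stays moved. The work goes in short steps, Python scripts to look and compute and a tool call to move; the robot and the scene stay as the last step left them, time stands still between calls to the robot, and variables do not carry over. Pictures are saved under pics/ and viewed, about 8 in all and at most 12, crops included, and the job is handed in when it is done.

Besides the shell and the picture viewer there is one more tool, called after ">>>" as name([rows], argument=value, ...), one row to a line, values as JSON. arm_command: Moves the arm, as the interface text tells. Its arguments: {"type":"object","properties":{"commands":{"type":"array","items":{"type":"array","items":{"type":"array","items":{"type":"number"}}}},"claw":{"type":"number"},"force":{"type":"number"}},"required":["commands"]}

```bash
mkdir -p pics; cat > h.py <<'E'
from workcell import *
import numpy as np, cv2
def snap(n,tag):
    p,d=read_camera(n); cv2.imwrite(f'pics/{tag}.png',p[:,:,::-1]); np.savez(f'pics/{tag}.npz',p=p,d=d); return p,d
def world(n,d,u,v,z=None):
    c=calibration(n);K=np.array([[c['fx'],0,c['cx']],[0,c['fy'],c['cy']],[0,0,1]])
    q=cv2.undistortPoints(np.array([[[u,v]]],float),K,np.array(c['distortion']))[0,0]
    E=np.array(c['extrinsics']); r=np.array([q[0],q[1],1])
    if z is None: t=d[int(v),int(u)]
    else: t=(z-E[2,3])/(E[:3,:3]@r)[2]
    return E[:3,:3]@(r*t)+E[:3,3]
E
python3 - <<'E'
from h import *
snap('top','t0');snap('side','s0')
s=sense();print(s['position'],s['orientation'],s['gripper_width'],s['time'],grasp_offset)
a=cv2.imread('pics/t0.png');b=cv2.imread('pics/s0.png')
E
```

```text
[ 0.23405442 -0.49745781  0.23062334] [ 9.75919129e-01  2.18131706e-01 -1.53983699e-04 -6.24074545e-04] 0.08569190906373768 0.1 0.0187
```

View pics/t0.png

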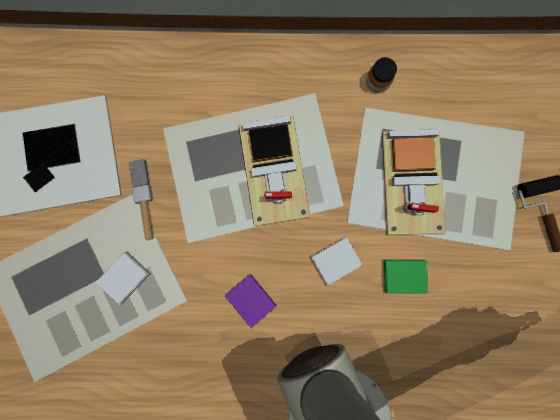

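View pics/s0.png

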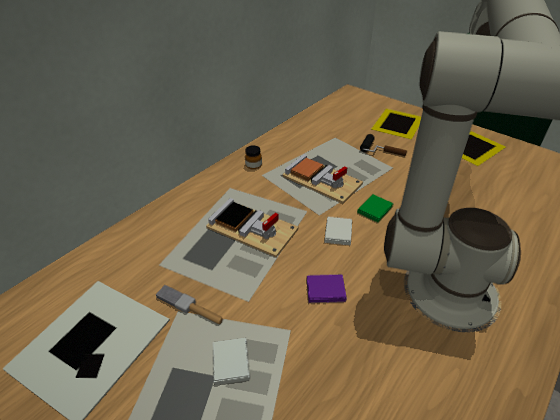

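The top view shows two clamps with red bars. One has the black plate at (270,141) with its bar at (278,195). The other has the copper plate at (414,154) with its bar at (424,208). The black inked one on the left fits the task. I'll confirm in an enlarged crop and measure.

```bash
python3 - <<'E'
from h import *
z=np.load('pics/t0.npz');p,d=z['p'],z['d']
c=p[105:235,230:320];cv2.imwrite('pics/c0.png',cv2.resize(c,None,fx=4.5,fy=4.5,interpolation=cv2.INTER_CUBIC)[:,:,::-1])
q=p.astype(int)
m=(q[:,:,0]>120)&(q[:,:,1]<60)&(q[:,:,2]<60)
for lo,hi in((240,320),(380,450)):
    M=m.copy();M[:,:lo]=0;M[:,hi:]=0;M[:170]=0;M[230:]=0
    v,u=np.nonzero(M);W=np.array([world('top',d,a,b) for a,b in zip(u,v)])
    print(len(u),u.min(),u.max(),v.min(),v.max(),'zmed',np.median(W[:,2]),W[:,2].max())
    top=W[W[:,2]>.068]
    if not len(top):continue
    (cx,cy),sz,an=cv2.minAreaRect((top[:,:2]*1000).astype(np.float32));print('rect mm',cx,cy,sz,an)
    l=cv2.fitLine(top[:,:2].astype(np.float32),cv2.DIST_L2,0,.01,.01).ravel();print('dir',l,np.degrees(np.arctan2(l[1],l[0])),top[:,:2].mean(0))
for u,v in((270,141),(251,130),(285,126),(256,160),(291,154),(260,219),(302,213)):print(u,v,world('top',d,u,v).round(4))
E
```

```text
107 265 291 192 196 zmed 0.07488809698733112 0.9644257239974328
rect mm 462.6129150390625 152.74835205078125 (126.07046508789062, 60.499027252197266) 0.4999123215675354
dir [0.08155833 0.9966686  0.5197291  0.1480691 ] 85.32185 [0.5197291  0.14806909]
100 411 438 203 210 zmed 0.07476711046803486 0.9644257239974328
rect mm 458.6511535644531 -33.504608154296875 (28.59893226623535, 368.4444274902344) 14.175442695617676
dir [ 0.22892673 -0.9734436   0.49388388 -0.18577744] -76.766106 [ 0.49388387 -0.18577744]
270 141 [0.6579 0.1757 0.0316]
251 130 [0.6851 0.2232 0.031 ]
285 126 [0.6965 0.1393 0.0305]
256 160 [0.6107 0.2095 0.0278]
291 154 [0.627  0.1235 0.0277]
260 219 [0.4661 0.1974 0.0149]
302 213 [0.4825 0.0941 0.0145]
```

View pics/c0.png

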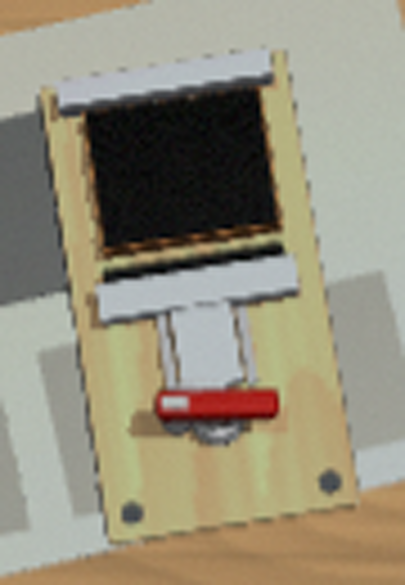

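The crop confirms it. The black plate sits on its board with the fence above it, and the red bar spans crop (155–278, 390–417), with a white mark at its left end. The red mask had edge outliers, so I'll refit the bar.

```bash
python3 - <<'E'
from h import *
from scipy.spatial.transform import Rotation as R
z=np.load('pics/t0.npz');p,d=z['p'],z['d']
W=np.array([[*world('top',d,u,v),u,v] for u in range(258,300) for v in range(184,204)])
t=W[(W[:,2]>.069)&(W[:,2]<.081)]
print(len(t),np.median(t[:,2]));r=cv2.minAreaRect((t[:,:2]*1000).astype(np.float32));print(r)
P=np.cov(t[:,:2].T);w,V=np.linalg.eigh(P);print(V[:,1],np.degrees(np.arctan2(*V[::-1,1])),t[:,:2].mean(0))
# plate at top z .032: dark pixels
q=p.astype(int);B=np.array([world('top',d,u,v,.032) for u in range(245,296) for v in range(122,162) if q[v,u].max()<45 and .0285<world('top',d,u,v)[2]<.036])
print('plate',len(B),cv2.minAreaRect((B[:,:2]*1000).astype(np.float32)))
s=sense();M=R.from_quat(s['orientation']).as_matrix();print(M.round(3),s['joint_pos'].round(3) if hasattr(s['joint_pos'],'round') else s['joint_pos'])
E=np.array(calibration('top')['extrinsics']);print(E[:3,3])
E
```

```text
170 0.07453493585454929
((521.0806884765625, 154.51231384277344), (14.1494779586792, 63.02163314819336), 1.0305200815200806)
[-0.0500198   0.99874823] 92.86711987479427 [0.5212785  0.15481086]Traceback (most recent call last):
  File "<stdin>", line 9, in <module>
  File "h.py", line 6, in world
    c=calibration(n);K=np.array([[c['fx'],0,c['cx']],[0,c['fy'],c['cy']],[0,0,1]])
ValueError: time passes only in moves, steps and waits
```

Bar centre is (0.521, 0.1545) at yaw about 92°, size 63×14 mm, top at 0.0745: all as described. The locked yaw is about 9°. To stay within the wrist range I approach with the half-turned grasp, about −247° from now.

>>> arm_command([
  [[0.027, -0.023, 0, -8.5], [0.054, -0.047, 0, -17], [0.081, -0.07, 0, -25.5], [0.108, -0.094, 0, -34], [0.134, -0.117, 0, -42.5], [0.161, -0.14, 0, -51], [0.188, -0.164, 0, -59.5], [0.215, -0.187, 0, -68], [0.242, -0.211, 0, -76.5], [0.269, -0.234, 0, -85], [0.296, -0.257, 0, -93.5], [0.323, -0.281, 0, -102], [0.349, -0.304, 0, -110.5], [0.376, -0.328, 0, -119], [0.403, -0.351, 0, -127.5], [0.43, -0.374, 0, -136], [0.457, -0.398, 0, -144.5], [0.484, -0.421, 0, -153], [0.511, -0.445, 0, -161.5], [0.5375, -0.468, 0, -170]],
], claw=1)

```text
time: 2.1
position: [0.5214, 0.1564, 0.2308]
orientation: [-0.135, 0.991, 0.001, -0.0]
wrist_force: [0.6, -1.5, -0.1]
gripper_width: 0.0852
```

```bash
sed -i '1i import functools' h.py; sed -i 's/c=calibration(n)/c=cal(n)/' h.py; cat >> h.py <<'E'
cal=functools.lru_cache(None)(calibration)
from scipy.spatial.transform import Rotation as R
def st(x=.521,y=.1545):
    s=sense();M=R.from_quat(s['orientation']).as_matrix();p=np.array(s['position'])
    print('t',s['time'],'p',p.round(4),'yaw_y',np.degrees(np.arctan2(M[1,1],M[0,1])).round(2),'z',M[:,2].round(3),'j',np.round(s['joint_pos'],3),'w',s['gripper_width'],'F',np.round(s['wrist_force'],1),'T',np.round(s['torque'],2))
    print('tool shift to target',(M.T@(np.array([x,y,p[2]])-p)).round(4))
E
python3 - <<'E'
from h import *
st()
z=np.load('pics/t0.npz');p,d=z['p'],z['d'];q=p.astype(int)
B=np.array([world('top',d,u,v,.032) for u in range(245,296) for v in range(122,162) if q[v,u].max()<45 and .0285<world('top',d,u,v)[2]<.036])
print('plate',len(B),cv2.minAreaRect((B[:,:2]*1000).astype(np.float32)))
E
```

```text
t 2.1 p [0.5214 0.1564 0.2308] yaw_y 105.57 z [-0.001  0.001 -1.   ] j [2.910e-01 7.400e-02 1.610e-01 1.659e+00 1.000e-03 1.900e-02] w 0.08521197489889229 F [ 0.6 -1.5 -0.1] T [ 0.01 -0.02  0.03]
tool shift to target [ 0.0009 -0.0017 -0.    ]
plate 1142 ((647.4089965820312, 174.74717712402344), (93.24748992919922, 94.6305160522461), 9.261392593383789)
```

>>> arm_command([
  [[0, 0, 0.01, -8.5], [0, 0, 0.02, -17], [0, 0, 0.03, -25.5], [0, 0, 0.04, -34], [0, 0, 0.05, -42.5], [0, 0, 0.06, -51], [0, 0, 0.07, -59.5], [0.001, -0.002, 0.08, -68], [0.001, -0.002, 0.09, -76.5], [0.001, -0.002, 0.1, -76.5], [0.001, -0.002, 0.1, -76.5]],
])

```text
time: 3.2
position: [0.5201, 0.154, 0.1291]
orientation: [0.718, -0.696, -0.001, 0.001]
wrist_force: [-0.3, 0.1, 0.4]
gripper_width: 0.0852
```

```bash
python3 - <<'E'
from h import *
st()
p,d=snap('side','s1'); cv2.imwrite('pics/s1c.png',cv2.resize(p[130:280,180:360],None,fx=4,fy=4,interpolation=cv2.INTER_CUBIC)[:,:,::-1])
E
```

```text
t 3.2 p [0.5201 0.154  0.1291] yaw_y -178.19 z [-0.004  0.    -1.   ] j [ 2.870e-01  5.800e-02 -5.200e-02  1.464e+00  1.000e-03 -1.315e+00] w 0.08519104008146301 F [-0.3  0.1  0.4] T [-0.01 -0.08 -0.06]
tool shift to target [-0.0004 -0.0009 -0.    ]
```

View pics/s1c.png

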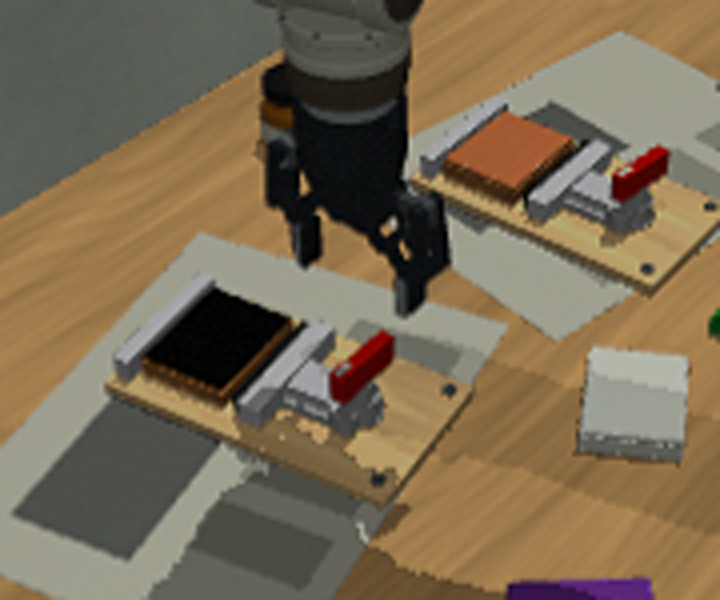

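The open fingers at crop (305,250) and (405,295) straddle the bar at (362,368) in line. I'll descend to TCP z 0.050, clear of the thick shaft, and grip.

>>> arm_command([
  [[0, -0.001, 0.03, 0], [0, -0.001, 0.06, 0], [0, -0.001, 0.079, 0], [0, -0.001, 0.079, 0], [0, -0.001, 0.079, 0]],
])

```text
time: 3.75
position: [0.5215, 0.1543, 0.052]
orientation: [0.718, -0.696, -0.001, 0.0]
wrist_force: [-0.5, -0.8, 1.8]
gripper_width: 0.085
```

>>> arm_command([
  [[0, 0, 0, 0], [0, 0, 0, 0], [0, 0, 0, 0], [0, 0, 0, 0], [0, 0, 0, 0], [0, 0, 0, 0], [0, 0, 0, 0], [0, 0, 0, 0], [0, 0, 0, 0], [0, 0, 0, 0]],
], claw=0, force=40)

```text
time: 4.75
position: [0.5211, 0.1544, 0.0524]
orientation: [0.718, -0.696, -0.001, 0.001]
wrist_force: [-4.4, 0.3, 6.2]
gripper_width: 0.0132
```

```bash
python3 -c "
from h import *
st()"
```

```text
t 4.75 p [0.5211 0.1544 0.0524] yaw_y -178.25 z [-0.003  0.001 -1.   ] j [ 2.870e-01  8.000e-02 -1.770e-01  1.316e+00  1.000e-03 -1.314e+00] w 0.01318921412118394 F [-4.4  0.3  6.2] T [-0.11  0.84  0.17]
tool shift to target [-0.0001  0.0001  0.    ]
```

Gripped on the 14 mm bar with low forces. I'll turn 60° clockwise first.

>>> arm_command([
  [[0, 0, 0, 5], [0, 0, 0, 10], [0, 0, 0, 15], [0, 0, 0, 20], [0, 0, 0, 25], [0, 0, 0, 30], [0, 0, 0, 35], [0, 0, 0, 40], [0, 0, 0, 45], [0, 0, 0, 50], [0, 0, 0, 55], [0, 0, 0, 60], [0, 0, 0, 60]],
])

```text
time: 6.05
position: [0.5222, 0.1537, 0.0525]
orientation: [-0.272, 0.962, -0.0, -0.0]
wrist_force: [5.2, -3.1, -1.3]
gripper_width: 0.013
```

```bash
python3 -c "
from h import *
st()"
```

```text
t 6.05 p [0.5222 0.1537 0.0525] yaw_y 121.53 z [-0.    -0.001 -1.   ] j [ 0.287  0.08  -0.177  1.314 -0.    -0.264] w 0.013026251253250794 F [ 5.2 -3.1 -1.3] T [-0.66 -1.07 -0.17]
tool shift to target [ 0.0006  0.0013 -0.    ]
```

>>> arm_command([
  [[0, 0, 0, 4], [0, 0, 0, 8], [0, 0, 0, 12], [0, 0, 0, 15], [0, 0, 0, 18], [0, 0, 0, 20], [0, 0, 0, 20]],
])

```text
time: 6.75
position: [0.5224, 0.1533, 0.0524]
orientation: [-0.1, 0.995, -0.001, -0.0]
wrist_force: [0.6, -3.6, 0.7]
gripper_width: 0.0133
```

```bash
python3 -c "
from h import *
st()"
```

```text
t 6.75 p [0.5224 0.1533 0.0524] yaw_y 101.5 z [ 0.    -0.002 -1.   ] j [ 2.860e-01  8.000e-02 -1.770e-01  1.314e+00 -1.000e-03  8.600e-02] w 0.01328967102408112 F [ 0.6 -3.6  0.7] T [-0.67 -0.28  0.11]
tool shift to target [ 0.0012  0.0014 -0.    ]
```

>>> arm_command([
  [[0, 0, 0, 1], [0, 0, 0, 2], [0, 0, 0, 3], [0, 0, 0, 4], [0, 0, 0, 4]],
])

```text
time: 7.25
position: [0.5225, 0.1533, 0.0525]
orientation: [-0.065, 0.998, -0.001, 0.0]
wrist_force: [0.5, -3.9, 1.0]
gripper_width: 0.0136
```

```bash
python3 -c "
from h import *
st()"
```

```text
t 7.25 p [0.5225 0.1533 0.0525] yaw_y 97.5 z [ 0.    -0.002 -1.   ] j [ 0.286  0.08  -0.177  1.314 -0.002  0.155] w 0.013566846367623425 F [ 0.5 -3.9  1. ] T [-0.66 -0.08  1.23]
tool shift to target [ 0.0013  0.0014 -0.    ]
```

The moment jumped to 1.2 N m at yaw 97.5°, so that's the hard stop. I'll release and retreat upwards.

>>> arm_command([
  [[0, 0, 0, 0], [0, 0, 0, 0], [0, 0, 0, 0], [0, 0, 0, 0], [0, 0, 0, 0], [0, 0, 0, 0], [0, 0, 0, 0], [0, 0, -0.02, 0], [0, 0, -0.06, 0], [0, 0, -0.1, 0], [0, 0, -0.14, 0], [-0.05, 0, -0.16, 0], [-0.1, 0, -0.16, 0], [-0.15, 0, -0.16, 0], [-0.2, 0, -0.16, 0], [-0.2, 0, -0.16, 0]],
], claw=1)

```text
time: 8.85
position: [0.7235, 0.1797, 0.2085]
orientation: [-0.065, 0.998, -0.001, -0.002]
wrist_force: [-0.7, 0.1, -1.0]
gripper_width: 0.0853
```

```bash
python3 - <<'E'
from h import *
st()
p,d=snap('top','t1'); a=cv2.resize(p[105:235,230:320],None,fx=4.4,fy=4.4,interpolation=cv2.INTER_CUBIC)
p2,_=snap('side','s2'); b=cv2.resize(p2[170:270,190:310],None,fx=3.2,fy=3.2,interpolation=cv2.INTER_CUBIC)
o=np.zeros((a.shape[0],a.shape[1]+b.shape[1],3),np.uint8);o[:,:a.shape[1]]=a;o[:b.shape[0],a.shape[1]:]=b
cv2.imwrite('pics/c1.png',o[:,:,::-1])
W=np.array([world('top',d,u,v) for u in range(255,303) for v in range(175,215)])
t=W[(W[:,2]>.069)&(W[:,2]<.081)];print(len(t),cv2.minAreaRect((t[:,:2]*1000).astype(np.float32)))
E
```

```text
t 8.85 p [0.7235 0.1797 0.2085] yaw_y 97.47 z [-0.003 -0.003 -1.   ] j [ 0.244  0.623  0.82   1.771 -0.002  0.114] w 0.08531670841118556 F [-0.7  0.1 -1. ] T [ 0.04 -0.01  0.05]
tool shift to target [0.2041 0.0013 0.0007]
0 ((0.0, 0.0), (0.0, 0.0), 0.0)
```

View pics/c1.png

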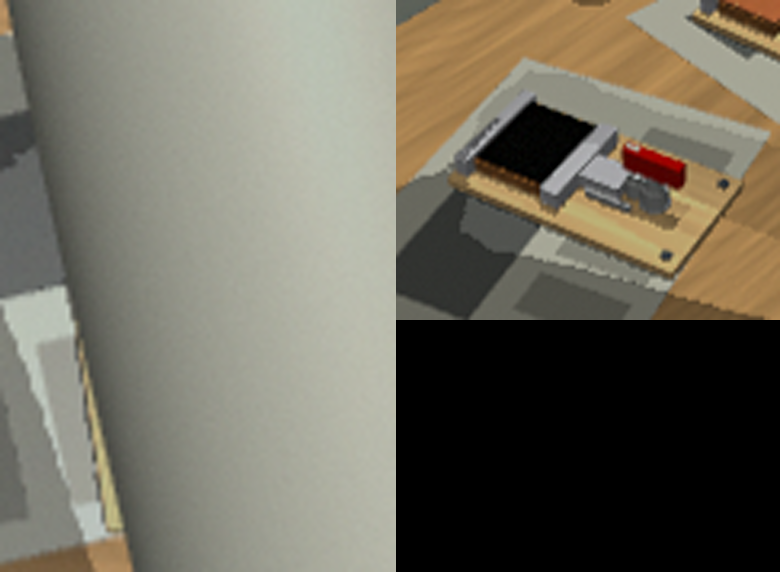

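The side crop shows the bar (650,165) in line with the clamp and the jaw tight on the plate. The arm hides the top view, so I'll swing it aside and check.

>>> arm_command([
  [[0.04, 0.02, -0.02, 0], [0.08, 0.05, -0.02, 0], [0.12, 0.08, -0.02, 0], [0.16, 0.11, -0.02, 0], [0.2, 0.14, -0.02, 0], [0.23, 0.17, -0.02, 0], [0.25, 0.2, -0.02, 0], [0.27, 0.23, -0.02, 0], [0.29, 0.26, -0.02, 0], [0.31, 0.29, -0.02, 0], [0.31, 0.29, -0.02, 0]],
])

```text
time: 10.05
position: [0.3735, 0.4286, 0.2304]
orientation: [-0.067, 0.998, -0.0, -0.001]
wrist_force: [0.4, -0.3, 0.0]
gripper_width: 0.0857
```

```bash
python3 - <<'E'
from h import *
st()
p,d=snap('top','t1b'); cv2.imwrite('pics/c2.png',cv2.resize(p[100:240,220:450],None,fx=3.4,fy=3.4,interpolation=cv2.INTER_CUBIC)[:,:,::-1])
for r in ((255,303),(400,445)):
  W=np.array([world('top',d,u,v) for u in range(*r) for v in range(175,218)])
  t=W[(W[:,2]>.069)&(W[:,2]<.081)];print(len(t),cv2.minAreaRect((t[:,:2]*1000).astype(np.float32)) if len(t) else '')
E
```

```text
t 10.05 p [0.3735 0.4286 0.2304] yaw_y 97.7 z [-0.003 -0.001 -1.   ] j [8.530e-01 1.340e-01 2.260e-01 1.665e+00 1.000e-03 7.190e-01] w 0.08568830802630438 F [ 0.4 -0.3  0. ] T [-0.02  0.04  0.04]
tool shift to target [-1.094e-01 -2.914e-01 -1.000e-04]
162 ((520.9713745117188, 154.05862426757812), (62.17405319213867, 13.800643920898438), 10.278116226196289)
170 ((496.1707763671875, -183.90589904785156), (63.171791076660156, 14.120760917663574), 83.49544525146484)
```

View pics/c2.png

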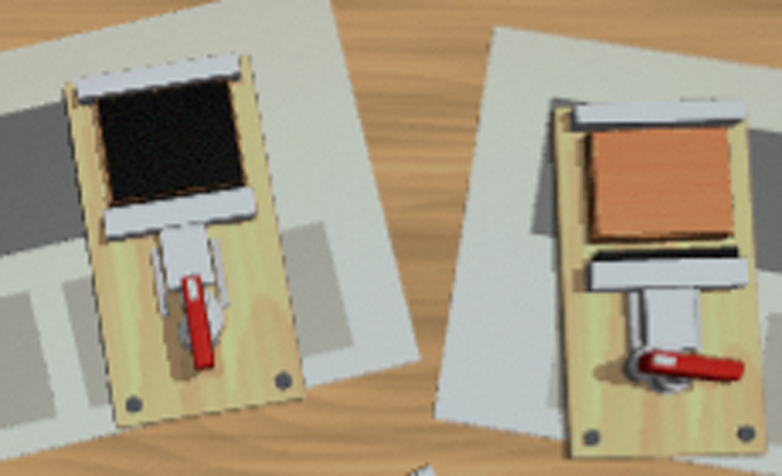

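The black clamp's bar at crop (198,322) lies in line with the board (yaw 10.3° against about 9.3°). The jaw is closed on the plate, and the plate touches the fence. The copper bar at (690,365) is still across its clamp.

```bash
python3 -c "
from workcell import *
print(close_job())"
```

```text
the job is handed in; nothing more can be done
None
```

The black plate's clamp is locked, and I handed the job in about 10 s into the 30 s limit. I gripped its red bar on the turning axis and turned it about 84° clockwise. The wrist moment then jumped to 1.2 N m, which I took as the hard stop. I then let go, lifted clear and moved the arm aside.

- **Cam:** in the last top view the bar lies at 10.3°, against about 9.3° for the clamp's axis, so it is within about 1° of in line.
- **Plate:** it looks flat, with the jaw closed on it and no visible gap at the fence. I did not measure the distance to the fence or the squeeze force directly.
- **Copper clamp:** its bar still lies across its clamp; the arm never touched it.
- **Robot:** wrist force was about 0.5 N at the end, clear of everything.

One thing went wrong without harm: my first retreat went forward over the clamp, so the arm blocked the top camera and I moved it again before the final check.

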